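Spread heaped perch blocks in a rearing case

ROBOT

A 6-joint arm with a two-finger parallel gripper is mounted at the origin on a cart in front of the work surface, level with it; the furniture and walls round the work are solid. World frame = base frame: x ahead of the robot, y to its left, z up, the work surface at z = 0. Lengths are in m, angles in rad, forces in N, time in s.
With the tool pointing down it reaches from about 0.15 to 0.775 m from the base axis. Payload 6.1 kg.
Tool frame: the origin (TCP) lies on the front face of the gripper's body, between the roots of the fingers; the fingertips stand 73 mm ahead of it and the grasp point (between the pads) lies 54 mm ahead of it; z points along the fingers, y is the line along which they close (so a half turn about z gives the same grasp; the last joint's range is limited). The gripper opens to 85 mm and grips with 20 to 120 N. Pads are 22 mm wide; open, the fingers measure 114 mm over their backs; the gripper's body (76 mm by 85 mm) begins 54 mm behind the grasp point. The pads swing forward as they close: fully open they stand 13 mm farther back than shut.
Start: joints at [-1.281, 0.126, -0.04, 1.405, 0, 1.571], TCP at [0.15, -0.503, 0.304] pointing down, gripper open.
Joint ranges: [-2.72, 2.72], [-0.95, 1.95], [-1.27, 1.35], [-1.78, 2.02], [-1.46, 1.47], [-3.14, 3.14]. Speed limits (rad/s): [2.39, 2.39, 3.01, 3.14, 3.14, 3.14].

INTERFACE

Orientations are given as a unit quaternion [x, y, z, w].
In Python, from cell import manip gives the robot as it stands.
- The arm moves only by the shell command python3 steer.py FILE [OPENING] [FORCE], which reads ROWS from the file FILE. ROWS is one flat JSON list of numbers that holds 1 to 12 rows one after another, with no inner brackets; each row has 6 numbers: dx, dy, dz in m, then a rotation vector rx, ry, rz in rad; each row shifts and turns the commanded pose from where the row before left it, along the tool's axes as they then stand; what a row does not reach is not made up. A row lasts 1/12 s, in which the tool goes at most 0.0417 m and 0.125 rad, less where a joint would pass 70% of its speed; a pose out of reach is approached as far as the arm can. OPENING is the finger opening in m, set as the command begins (- or left out keeps the last). The fingers move at their own pace and stop on an object; FORCE is the grip in N (left out, the last holds). Time passes only in rows, so rows that do not move let the fingers close. It prints the time, the measured TCP pose, the force, the opening and the grip force at its end. Input that does not fit is refused with a message, and nothing moves.
- manip.observe(): the state, without advancing time (a new reading comes with each control period).
- manip.get_image(name): name is "scene" or "side" or "wrist"; returns the picture (480x640x3 uint8, red, green, blue); there is no depth.
- manip.camera_info(name): a dict with "fx", "fy", "cx", "cy" (pixels), "xyz" and "orientation" of the camera in the world. Camera axes: x right, y up, looking along -z (the intrinsics and any distortion apply to the point x, -y, -z); pixel columns grow to the right and rows downward; lengths in m; the calibration is good to about 2 mm. A picture is of the moment at which its call begins: read the wrist's pose just before it. camera_info takes no time and is no camera call; for the wrist camera it gives the pose at the moment of the call.
- manip.sign_off(): hands the job in; it is judged then, once.
The state is a dict: "t": time; "joint_pos": joint angles; "joint_velocities": joint speeds; "effort": joint torques, N m; "tcp_pos": TCP position; "tcp_rot": TCP orientation; "contact_force": force on the tool from outside, world axes, zero at the start; "moment": the same for the moment, N m; "width": finger opening in m; "grasp_force": force on a finger pad.
Only numpy, scipy, OpenCV 4.12 (cv2) and the standard library are available. Lean on these libraries where they do the work, as an engineer would, in place of code of your own. Each camera call takes 0.05 s, during which the arm holds its last target. There are 200 camera calls.

TASK

The wooden perch blocks lie in a heap in the rearing case, so its lid cannot shut. Lift the lid right up against its stop, spread the six blocks into one even layer, one standing upright near the middle of each marked field on the floor, and only then close the lid fully. Leave the things round the case where they are.

Things in the scene. Friction and masses are not known exactly. Their poses are not given: they have to be found in the camera images.
- case: Fixed rearing case, green walls, white floor; 212 (x) by 342 mm (y) outside, 200 x 330 inside; floor 4 mm thick, walls up to 52 mm above the table. Origin: centre of its underside. x points from its front (robot side) to its hinge side, y to its left, z up. Lines divide the floor into six fields of 100 x 110 mm: back row x = +50 mm, front row x = -50, each at y = +110, 0, -110.
- lid (a joint): Lid angle, rad: 0 = shut, flat on the walls; 1.20 = open on its stop, where it still leans 21 degrees towards the robot over the back row: the tool must go in tilted there (fingertips pointing away from the robot). A friction hinge keeps it at any angle; moving the front edge takes 1 to 4 N. Starts at 0.6 to 0.9.
- lid_hinge (a point): Middle of the hinge axis: in the case's frame at x = +112 mm, y = 0, z = 56 mm; the axis runs along the case's y.
- lid_tab (a point): Grip point of the orange tab on the lid's front edge, 246 mm from the hinge axis, in the lid's mid-plane; the tab is 40 mm wide (along the case's y), 10 mm thick and stands out 34 mm from the middle of the edge. Pinch it across its width; it can pivot between the pads. Lid: clear sheet in a grey frame, 222 mm from hinge axis to front edge, 342 wide, 6 thick
- block_0: Perch block 1 of six alike: round slice of dark-barked wood, 52 mm across and 14 mm thick, with a twig stub 18 mm thick rising from its middle to 38 mm above the underside; 30 to 55 g. Grip it by the stub. Origin: centre of its underside; z up along the stub. At the start five stand close together on the case's floor and one stands on top, on three stubs.
- block_1: Perch block 2 of six alike: round slice of dark-barked wood, 52 mm across and 14 mm thick, with a twig stub 18 mm thick rising from its middle to 38 mm above the underside; 30 to 55 g. Grip it by the stub. Origin: centre of its underside; z up along the stub. At the start five stand close together on the case's floor and one stands on top, on three stubs.
- block_2: Perch block 3 of six alike: round slice of dark-barked wood, 52 mm across and 14 mm thick, with a twig stub 18 mm thick rising from its middle to 38 mm above the underside; 30 to 55 g. Grip it by the stub. Origin: centre of its underside; z up along the stub. At the start five stand close together on the case's floor and one stands on top, on three stubs.
- block_3: Perch block 4 of six alike: round slice of dark-barked wood, 52 mm across and 14 mm thick, with a twig stub 18 mm thick rising from its middle to 38 mm above the underside; 30 to 55 g. Grip it by the stub. Origin: centre of its underside; z up along the stub. At the start five stand close together on the case's floor and one stands on top, on three stubs.
- block_4: Perch block 5 of six alike: round slice of dark-barked wood, 52 mm across and 14 mm thick, with a twig stub 18 mm thick rising from its middle to 38 mm above the underside; 30 to 55 g. Grip it by the stub. Origin: centre of its underside; z up along the stub. At the start five stand close together on the case's floor and one stands on top, on three stubs.
- block_5: Perch block 6 of six alike: round slice of dark-barked wood, 52 mm across and 14 mm thick, with a twig stub 18 mm thick rising from its middle to 38 mm above the underside; 30 to 55 g. Grip it by the stub. Origin: centre of its underside; z up along the stub. At the start five stand close together on the case's floor and one stands on top, on three stubs.
- field_0 (a point): Centre of the back left field, on the floor of the case.
- field_1 (a point): Centre of the back middle field, on the floor of the case.
- field_2 (a point): Centre of the back right field, on the floor of the case.
- field_3 (a point): Centre of the front left field, on the floor of the case.
- field_4 (a point): Centre of the front middle field, on the floor of the case.
- field_5 (a point): Centre of the front right field, on the floor of the case.
- canister_green: Square clear canister with a green lid, 68x58x113 mm, beside the case: leave it standing. Origin: centre of its underside.
- jelly_a: White domed jelly cup, 46x57x36 mm, at one side of the case: leave alone. Origin: centre of its underside.
- jelly_b: White domed jelly cup, 46x57x36 mm, at the other side of the case: leave alone. Origin: centre of its underside.
- hygrometer: Round dial hygrometer, 60 mm across, 19 mm high, beside the case: leave alone. Origin: centre of its underside.

How it is judged:
By the outcome, as a careful person would: the job done as asked, in the order asked, and still so for the second after the job is handed in, with the robot touching nothing.
It also fails if it takes over 72 s, if anything falls off the work surface, if the arm or the gripper's body presses on something with over 40 N, if the wrist force passes 120 N, or if a joint passes its speed limit or range.

## Working session

There is one attempt and no reset: what is moved stays moved. The work goes in short steps, Python scripts to look and compute and a shell command to move; the robot and the scene stay as the last step left them, time stands still between calls to the robot, and variables do not carry over. Pictures are saved under pics/ and viewed, at most 10 in all, crops included, and the job is handed in when it is done.

```bash
ls; mkdir -p pics
python3 - <<'E'
from cell import manip
import cv2
for n in ["scene","side"]:
    print(manip.camera_info(n)); cv2.imwrite(f"pics/{n}0.png",manip.get_image(n)[:,:,::-1])
print(manip.camera_info("wrist")); print(manip.observe())
E
```

```text
cell.py
pics
steer.py
{'fx': 435.6664121119105, 'fy': 435.6664121119105, 'cx': 324.66714450984966, 'cy': 235.1614569173768, 'xyz': array([-0.07462421,  0.37279556,  0.4364714 ]), 'orientation': array([-0.27571312,  0.44981364,  0.71313577, -0.46161385])}
{'fx': 449.513182065092, 'fy': 449.513182065092, 'cx': 311.83903111203745, 'cy': 240.335422477806, 'xyz': array([ 0.42250692, -0.72046148,  0.43682547]), 'orientation': array([ 0.53213716, -0.07411404, -0.09187741,  0.83838875])}
{'fx': 392.7439665241346, 'fy': 392.7439665241346, 'cx': 319.18519260214055, 'cy': 238.71963857434946, 'xyz': array([ 0.21870092, -0.48243063,  0.37331815]), 'orientation': array([-0.11537081,  0.08646232, -0.59112305,  0.79359145])}
{'t': 0.1, 'joint_pos': array([-1.28101269e+00,  1.26333340e-01, -4.04960280e-02,  1.40540687e+00,
       -7.29310652e-06,  1.57079560e+00]), 'joint_velocities': array([-0.00046219,  0.0002436 ,  0.00238488,  0.00011813,  0.00231567,
       -0.00195943]), 'effort': array([ 3.57925077e-03, -4.36903167e+01,  3.53606415e+01,  1.36565449e-02,
        7.32593804e-06,  1.31366542e-05]), 'tcp_pos': array([ 0.14993979, -0.50286037,  0.30320413]), 'tcp_rot': array([ 9.89521222e-01,  1.44385707e-01, -1.07559239e-04, -7.11885725e-04]), 'contact_force': array([-0.13528389, -0.25366222, -0.25896089]), 'moment': array([0.01058336, 0.01024638, 0.02818487]), 'grasp_force': 0.0, 'width': 0.08549499480685191}
```

View pics/scene0.png

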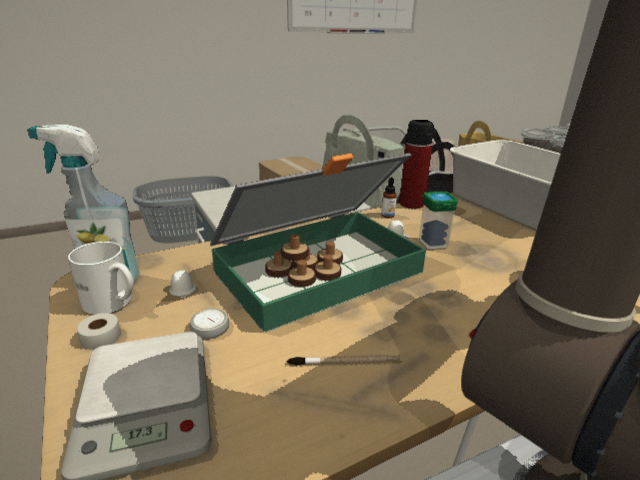

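View pics/side0.png

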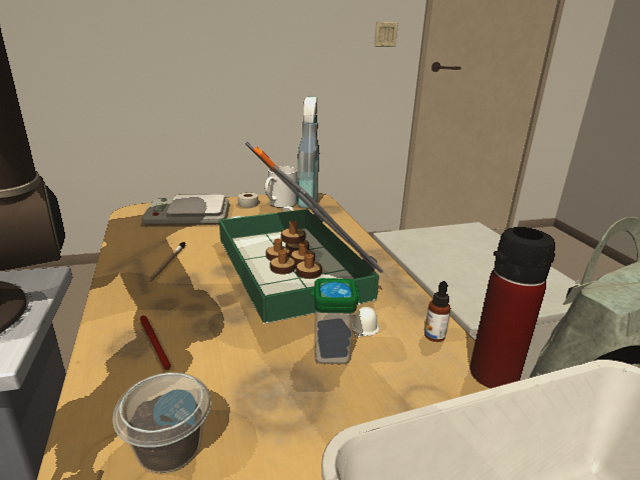

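The scene view shows the case with rim corners at about (265,305), (424,247), (213,256) and the tab at (338,165). The side view shows the tab at (262,157) and the case rim at (220,220), (266,293), (377,268). I'll enlarge both for exact pixels.

Run:
```python
import cv2,numpy as np
a=cv2.imread("pics/scene0.png")[140:330,200:440]
b=cv2.imread("pics/side0.png")[130:330,210:400]
a=cv2.resize(a,None,fx=1.9,fy=1.9*1.0,interpolation=3);b=cv2.resize(b,None,fx=1.8,fy=1.8,interpolation=3)
print(a.shape,b.shape)
c=np.zeros((370,800,3),np.uint8);c[:a.shape[0],:a.shape[1]]=a;c[:b.shape[0],458:458+b.shape[1]]=b
cv2.imwrite("pics/crop1.png",c)
```

```text
(361, 456, 3) (360, 342, 3)
```

View pics/crop1.png

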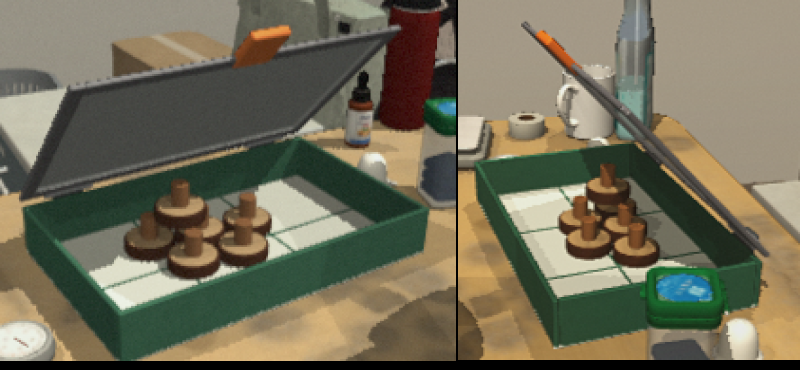

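The crop shows rim corners, lid corners, tab and stub tops clearly (scene tab at crop (263,47); stubs (180,182) top block, (149,216), (194,233), (243,222), (247,197)). Fit case pose and lid angle.

```bash
cat > h.py <<'E'
import numpy as np, cv2
from scipy.spatial.transform import Rotation as R
from scipy.optimize import least_squares
from cell import manip
def proj(ci,P):
    P=np.atleast_2d(P); c=R.from_quat(ci["orientation"]).inv().apply(P-ci["xyz"])
    d=-c[:,2]
    return np.c_[ci["cx"]+ci["fx"]*c[:,0]/d, ci["cy"]-ci["fy"]*c[:,1]/d]
def ray(ci,uv):
    uv=np.atleast_2d(uv)
    d=np.c_[(uv[:,0]-ci["cx"])/ci["fx"],-(uv[:,1]-ci["cy"])/ci["fy"],-np.ones(len(uv))]
    return R.from_quat(ci["orientation"]).apply(d)
def onplane(ci,uv,z):
    d=ray(ci,uv); return ci["xyz"]+d*((z-ci["xyz"][2])/d[:,2])[:,None]
def tri(c1,u1,c2,u2):
    a,b=ray(c1,u1)[0],ray(c2,u2)[0]
    s=np.linalg.lstsq(np.c_[a,-b],c2["xyz"]-c1["xyz"],rcond=None)[0]
    p,q=c1["xyz"]+a*s[0],c2["xyz"]+b*s[1]
    return (p+q)/2,np.linalg.norm(p-q)
def world(p,c):  # case->world
    x,y,t=c; p=np.atleast_2d(p).astype(float)
    return R.from_rotvec([0,0,t]).apply(p)+[x,y,0]
def tocase(p,c):
    x,y,t=c; return R.from_rotvec([0,0,-t]).apply(np.atleast_2d(p)-[x,y,0])
def lidpt(r,y,a): return [0.112-r*np.cos(a),y,0.056+r*np.sin(a)]
E
python3 - <<'E'
from h import *
S=manip.camera_info("scene");D=manip.camera_info("side")
s=lambda u,v:(u/1.9+200,v/1.9+140)
d=lambda u,v:((u-458)/1.8+210,v/1.8+130)
X,Y=.106,.171
m=lambda a:[(S,s(122,316),[-X,Y,.052]),(S,s(129,360),[-X,Y,0]),(S,s(427,210),[-X,-Y,.052]),(S,s(427,240),[-X,-Y,0]),(S,s(27,207),[X,Y,.052]),
(S,s(72,88),lidpt(.222,Y,a)),(S,s(398,30),lidpt(.222,-Y,a)),(S,s(263,47),lidpt(.239,0,a)),
(D,d(555,318),[-X,-Y,.052]),(D,d(477,162),[-X,Y,.052]),(D,d(562,350),[-X,-Y,0]),(D,d(760,262),[X,-Y,.052]),(D,d(633,145),[X,Y,.052]),(D,d(524,24),lidpt(.222,-Y,a)),(D,d(556,50),lidpt(.239,0,a))]
f=lambda p:np.concatenate([(proj(c,world(P,p[:3]))[0]-u) for c,u,P in m(p[3])])
r=least_squares(f,[.45,0,0,.7],loss="soft_l1")
print(r.x); print(f(r.x).reshape(-1,2).round(1).tolist())
c=r.x[:3]
for u,v in [((180,182),(608,166)),((149,216),(578,200)),((194,233),(590,219)),((243,222),(637,228)),((247,197),(624,207))]:
    p,e=tri(S,s(*u),D,d(*v)); print(p.round(3),round(e,4),tocase(p,c).round(3))
print(world([lidpt(.246,0,r.x[3]),lidpt(.246,0,1.2),[.05,.11,0],[.05,-.11,0]],c).round(3))
E
```

```text
[0.5779928  0.06867007 0.15714516 0.82094728]
[[-0.3, -0.8], [-2.6, 3.7], [1.9, -1.7], [-1.5, 6.1], [-2.4, -0.5], [0.3, 0.5], [2.0, -1.5], [1.4, -1.7], [0.2, -8.6], [-1.8, -0.2], [-3.1, 0.8], [2.9, 0.0], [0.3, -1.8], [58.8, 50.3], [-0.6, -0.3]]
[0.593 0.114 0.08 ] 0.0006 [[0.022 0.042 0.08 ]]
[0.572 0.145 0.042] 0.0363 [[0.006 0.076 0.042]]
[0.574 0.104 0.025] 0.0131 [[0.002 0.035 0.025]]
[0.606 0.044 0.025] 0.0203 [[ 0.024 -0.029  0.025]]
[0.594 0.044 0.056] 0.0113 [[ 0.012 -0.027  0.056]]
[[ 0.523  0.06   0.236]
 [ 0.601  0.072  0.285]
 [ 0.61   0.185  0.   ]
 [ 0.645 -0.032  0.   ]]
```

Run:
```python
from h import *
S=manip.camera_info("scene");D=manip.camera_info("side")
s=lambda u,v:(u/1.9+200,v/1.9+140)
d=lambda u,v:((u-458)/1.8+210,v/1.8+130)
X,Y=.106,.171
m=lambda a:[(S,s(122,316),[-X,Y,.052]),(S,s(427,210),[-X,-Y,.052]),(S,s(27,207),[X,Y,.052]),
(S,s(72,88),lidpt(.222,Y,a)),(S,s(398,30),lidpt(.222,-Y,a)),(S,s(263,47),lidpt(.239,0,a)),
(D,d(477,162),[-X,Y,.052]),(D,d(562,350),[-X,-Y,0]),(D,d(760,262),[X,-Y,.052]),(D,d(633,145),[X,Y,.052]),(D,d(524,24),lidpt(.222,Y,a)),(D,d(556,50),lidpt(.239,0,a))]
f=lambda p:np.concatenate([(proj(c,world(P,p[:3]))[0]-u) for c,u,P in m(p[3])])
r=least_squares(f,[.45,0,0,.7],loss="soft_l1")
print(r.x); print(f(r.x).reshape(-1,2).round(1).tolist())
c=r.x[:3]
print("scene",tocase(onplane(S,[s(149,216),s(194,233),s(243,222),s(247,197)],.042),c).round(3).tolist())
print("side",tocase(onplane(D,[d(578,200),d(590,219),d(637,228),d(624,207)],.042),c).round(3).tolist())
print(tocase(onplane(D,[d(608,166)],.08),c).round(3),tocase(onplane(S,[s(180,182)],.08),c).round(3))
T=world([lidpt(.246,0,r.x[3]),lidpt(.246,0,1.2),[.05,.11,0],[.05,-.11,0]],c).round(3);print(T)
```

```text
[0.57998267 0.06975018 0.16275837 0.81623434]
[[-0.7, -1.2], [0.6, -2.3], [-3.3, -0.5], [-0.1, 1.0], [0.8, -1.4], [0.7, -1.4], [-1.3, -0.3], [-1.3, 0.3], [4.1, -0.6], [0.5, -2.0], [-1.1, -0.2], [0.0, -0.0]]
scene [[0.038, 0.066, 0.042], [-0.014, 0.046, 0.042], [-0.021, -0.005, 0.042], [0.021, -0.039, 0.042]]
side [[-0.016, 0.043, 0.042], [-0.019, -0.008, 0.042], [0.021, -0.045, 0.042], [0.027, 0.008, 0.042]]
[[0.02  0.041 0.08 ]] [[0.021 0.041 0.08 ]]
[[ 0.524  0.061  0.235]
 [ 0.603  0.073  0.285]
 [ 0.611  0.186  0.   ]
 [ 0.647 -0.031  0.   ]]
```

```bash
cat >> h.py <<'E'
C=np.array([0.5800,0.0698,0.1628])
def go(p,t=0.4,flip=False,n=None,settle=True,tip=.054,world_pt=False):
    """rows to bring the grasp point to case point p with tilt t"""
    st=manip.observe(); Rc=R.from_quat(st["tcp_rot"]); pc=st["tcp_pos"]
    Rg=R.from_rotvec([0,0,C[2]])*R.from_rotvec([np.pi,0,0])*R.from_rotvec([0,t,0])
    if flip: Rg=Rg*R.from_rotvec([0,0,np.pi])
    pg=world(p,C)[0]-Rg.as_matrix()[:,2]*tip
    w=(Rc.inv()*Rg).as_rotvec(); d=Rc.inv().apply(pg-pc)
    n=n or int(max(np.ceil(np.linalg.norm(d)/.040),np.ceil(np.linalg.norm(w)/.12),1))
    Q=R.from_rotvec(w/n).as_matrix(); M=sum(np.linalg.matrix_power(Q,k) for k in range(n))
    v=np.linalg.solve(M,d)
    print(n,"x",[round(float(a),4) for a in [*v,*(w/n)]])
    return
def here():
    st=manip.observe(); m=R.from_quat(st["tcp_rot"]).as_matrix()
    g=st["tcp_pos"]+m[:,2]*.054
    print("t",round(st["t"],2),"grasp in case",tocase(g,C)[0].round(4),"zaxis",m[:,2].round(3),"w",round(st["width"],4),"gf",round(st["grasp_force"],1),"F",st["contact_force"].round(1),"q",st["joint_pos"].round(2))
E
echo '[0,0,0,0,0,0.125]' > path.dat && python3 steer.py path.dat; python3 -c "
from h import *
here()
a=.816
T=np.array(lidpt(.247,0,a)); pre=T+.08*np.array([-np.sin(.4),0,np.cos(.4)])
go(pre);go(pre,flip=True)"
```

```text
t: 0.18
tcp_pos: [0.15, -0.5029, 0.3033]
tcp_rot: [0.997, 0.082, -0.0, -0.001]
contact_force: [0.1, -0.4, -0.1]
width: 0.0857
grasp_force: 0.0
t 0.18 grasp in case [-0.5172 -0.4954  0.2493] zaxis [-0.     0.001 -1.   ] w 0.0857 gf 0.0 F [ 0.1 -0.4 -0.1] q [-1.28  0.13 -0.04  1.41  0.    1.7 ]
17 x [0.0244, -0.0291, 0.0013, -0.0001, 0.0235, 0.0001]
27 x [0.0297, 0.0222, -0.005, -0.0231, -0.0001, -0.114]
```

```bash
for i in 1 2; do echo '[0,0,0,0,0,-0.125,0,0,0,0,0,-0.125,0,0,0,0,0,-0.125,0,0,0,0,0,-0.125,0,0,0,0,0,-0.125,0,0,0,0,0,-0.125,0,0,0,0,0,-0.125,0,0,0,0,0,-0.125,0,0,0,0,0,-0.125,0,0,0,0,0,-0.125,0,0,0,0,0,-0.125,0,0,0,0,0,-0.125]' > path.dat && python3 steer.py path.dat 0.06 >/dev/null; done; python3 -c "
from h import *
here()
T=np.array(lidpt(.247,0,.816)); pre=T+.08*np.array([-np.sin(.4),0,np.cos(.4)])
go(pre,flip=True)"
```

```text
t 2.18 grasp in case [-0.5172 -0.4954  0.2494] zaxis [-0.     0.001 -1.   ] w 0.0602 gf 0.0 F [-0.1  0.4 -0.4] q [-1.28  0.13 -0.04  1.41  0.   -1.31]
17 x [-0.0222, 0.0308, 0.001, -0.0015, -0.0235, -0.0078]
```

```bash
echo '[-0.0222,0.0308,0.001,-0.0015,-0.0235,-0.0078,-0.0222,0.0308,0.001,-0.0015,-0.0235,-0.0078,-0.0222,0.0308,0.001,-0.0015,-0.0235,-0.0078,-0.0222,0.0308,0.001,-0.0015,-0.0235,-0.0078,-0.0222,0.0308,0.001,-0.0015,-0.0235,-0.0078,-0.0222,0.0308,0.001,-0.0015,-0.0235,-0.0078,-0.0222,0.0308,0.001,-0.0015,-0.0235,-0.0078,-0.0222,0.0308,0.001,-0.0015,-0.0235,-0.0078,-0.0222,0.0308,0.001,-0.0015,-0.0235,-0.0078,-0.0222,0.0308,0.001,-0.0015,-0.0235,-0.0078,-0.0222,0.0308,0.001,-0.0015,-0.0235,-0.0078,-0.0222,0.0308,0.001,-0.0015,-0.0235,-0.0078]' > path.dat && python3 steer.py path.dat; python3 -c "
from h import *
here()
T=np.array(lidpt(.247,0,.816)); pre=T+.08*np.array([-np.sin(.4),0,np.cos(.4)])
go(pre,flip=True)"
```

```text
t: 3.18
tcp_pos: [0.3898, -0.1152, 0.3279]
tcp_rot: [-0.058, 0.988, 0.011, 0.141]
contact_force: [1.2, -1.6, -0.2]
width: 0.0601
grasp_force: 0.0
t 3.18 grasp in case [-0.2026 -0.1522  0.276 ] zaxis [ 0.277  0.038 -0.96 ] w 0.0601 gf 0.0 F [ 1.2 -1.6 -0.2] q [-0.36 -0.27 -0.38  1.21  0.13 -0.46]
5 x [-0.0217, 0.0309, 0.0009, -0.002, -0.0233, -0.0088]
```

```bash
echo '[-0.0217,0.0309,0.0009,-0.002,-0.0233,-0.0088,-0.0217,0.0309,0.0009,-0.002,-0.0233,-0.0088,-0.0217,0.0309,0.0009,-0.002,-0.0233,-0.0088,-0.0217,0.0309,0.0009,-0.002,-0.0233,-0.0088,-0.0217,0.0309,0.0009,-0.002,-0.0233,-0.0088,0,0,0,0,0,0]' > path.dat && python3 steer.py path.dat; python3 -c "
from h import *
here()
ci=manip.camera_info('wrist')
im=manip.get_image('wrist')[:,:,::-1].copy();S=manip.get_image('scene')[:,:,::-1].copy();D=manip.get_image('side')[:,:,::-1].copy()
for n,i,I in [('w',ci,im),('s',manip.camera_info('scene'),S),('d',manip.camera_info('side'),D)]:
    h=cv2.cvtColor(I,cv2.COLOR_BGR2HSV); m=cv2.inRange(h,(5,180,120),(15,255,255))
    k,l,s,c=cv2.connectedComponentsWithStats(m); j=1+s[1:,4].argmax(); print(n,s[j],c[j].round(1),'expected',proj(i,world(lidpt(.239,0,.816),C)).round(1))
cv2.imwrite('pics/w1.png',im)
go(lidpt(.247,0,.816),flip=True)"
```

```text
t: 3.68
tcp_pos: [0.4733, 0.0551, 0.36]
tcp_rot: [-0.083, 0.976, 0.017, 0.199]
contact_force: [-0.0, -0.4, 0.9]
width: 0.0601
grasp_force: 0.0
t 3.68 grasp in case [-0.0865  0.0029  0.3104] zaxis [ 0.386  0.067 -0.92 ] w 0.0601 gf 0.0 F [-0.  -0.4  0.9] q [ 0.1  -0.24 -0.32  1.09  0.03 -0.06]
w [ 279  246   75   19 1136] [318.8 255.2] expected [[313.6 256.8]]
s [331 154  22   8  91] [341.6 157.2] expected [[339.1 163.3]]
d [254 147  22  21 117] [264.1 156.4] expected [[264.4 157.8]]
2 x [-0.0007, 0.0007, 0.0398, -0.0001, -0.0013, 0.0008]
```

View pics/w1.png

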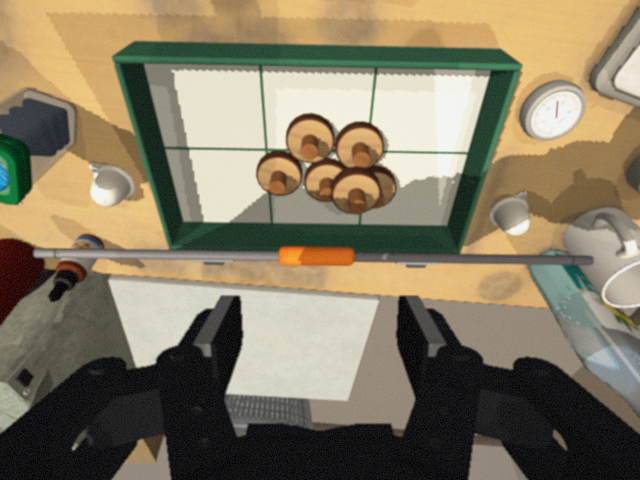

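Wrist view: tab at (317,256), case rim corners at (115,52) and (521,65), floor-line crossings at (267,149), (373,152), six blocks near (330,165). Refine the case pose with these before grasping.

Run:
```python
from h import *
W=manip.camera_info("wrist");S=manip.camera_info("scene");D=manip.camera_info("side")
s=lambda u,v:(u/1.9+200,v/1.9+140)
d=lambda u,v:((u-458)/1.8+210,v/1.8+130)
X,Y=.106,.171
wl=[(W,(115,52),[-X,-Y,.052]),(W,(521,65),[-X,Y,.052]),(W,(267,149),[0,-.055,.004]),(W,(373,152),[0,.055,.004]),(W,(163,149),[0,-.165,.004]),(W,(468,152),[0,.165,.004])]
m=lambda a:wl+[(W,(317,256),lidpt(.239,0,a)),(S,s(122,316),[-X,Y,.052]),(S,s(427,210),[-X,-Y,.052]),(S,s(27,207),[X,Y,.052]),
(S,s(72,88),lidpt(.222,Y,a)),(S,s(398,30),lidpt(.222,-Y,a)),(S,s(263,47),lidpt(.239,0,a)),
(D,d(477,162),[-X,Y,.052]),(D,d(562,350),[-X,-Y,0]),(D,d(633,145),[X,Y,.052]),(D,d(524,24),lidpt(.222,Y,a)),(D,d(556,50),lidpt(.239,0,a))]
f=lambda p:np.concatenate([(proj(c,world(P,p[:3]))[0]-u) for c,u,P in m(p[3])])
r=least_squares(f,[.58,.07,.16,.8],loss="soft_l1");print(r.x,f(r.x).reshape(-1,2).round(1).tolist())
f2=lambda p:np.concatenate([(proj(c,world(P,p[:3]))[0]-u) for c,u,P in wl])
r2=least_squares(f2,[.58,.07,.16]);print(r2.x,f2(r2.x).reshape(-1,2).round(1).tolist())
c=r.x[:3]
tops=np.array([[.038,.066,.042],[-.015,.045,.042],[-.02,-.007,.042],[.021,-.042,.042],[.027,.008,.042],[.021,.041,.08]])
print(proj(W,world(tops,c)).round(0).tolist()); b=tops-[0,0,.028];print("disc",proj(W,world(b,c)).round(0).tolist())
```

```text
[0.57276552 0.06534101 0.14121226 0.82397972] [[-3.7, 3.4], [5.6, 1.0], [0.3, 1.6], [-4.6, 0.8], [2.6, -0.7], [0.7, 3.1], [1.2, 0.4], [1.1, -0.0], [5.4, 0.0], [0.3, -0.4], [2.2, 0.5], [5.8, -0.9], [4.1, -1.4], [-3.1, 0.1], [-7.9, 2.1], [-0.2, -1.0], [-2.1, -0.4], [-3.2, -0.2]]
[0.57180282 0.06496645 0.14057767] [[-4.3, 1.9], [5.8, -0.2], [0.0, 0.7], [-4.8, 0.0], [2.1, -1.6], [0.7, 2.3]]
[[378.0, 202.0], [363.0, 157.0], [311.0, 151.0], [277.0, 186.0], [325.0, 192.0], [359.0, 208.0]]
disc [[375.0, 188.0], [361.0, 144.0], [312.0, 138.0], [279.0, 172.0], [325.0, 178.0], [357.0, 193.0]]
```

```bash
sed -i 's/^C=.*/C=np.array([0.5725,0.0652,0.142])/' h.py; python3 -c "
from h import *
here(); go(lidpt(.248,0,.824),flip=True)"
```

```text
t 3.83 grasp in case [-8.130e-02  1.000e-04  3.087e-01] zaxis [ 0.382  0.062 -0.922] w 0.0599 gf 0.0 F [-0.3 -0.4 -0.8] q [ 0.09 -0.24 -0.32  1.09  0.03 -0.06]
2 x [0.0023, -0.0, 0.0374, 0.0039, -0.0013, 0.0104]
```

```bash
echo '[0.0023,0,0.0374,0.0039,-0.0013,0.0104,0.0023,0,0.0374,0.0039,-0.0013,0.0104,0,0,0,0,0,0]' > path.dat && python3 steer.py path.dat; echo '[0,0,0,0,0,0,0,0,0,0,0,0,0,0,0,0,0,0,0,0,0,0,0,0]' > path.dat && python3 steer.py path.dat 0.03 50;python3 -c "
from h import *
here()"
```

```text
t: 4.08
tcp_pos: [0.494, 0.0523, 0.2804]
tcp_rot: [-0.068, 0.979, 0.014, 0.193]
contact_force: [-2.3, -0.6, -0.6]
width: 0.06
grasp_force: 0.0
t: 4.42
tcp_pos: [0.4953, 0.0571, 0.2888]
tcp_rot: [-0.071, 0.977, 0.02, 0.198]
contact_force: [2.4, 21.4, -10.0]
width: 0.0387
grasp_force: 52.4
t 4.42 grasp in case [-0.0565  0.0035  0.2391] zaxis [ 0.384  0.067 -0.921] w 0.0387 gf 52.4 F [  2.4  21.4 -10. ] q [ 0.1  -0.19 -0.44  0.92  0.03 -0.04]
```

```bash
cat >> h.py <<'E'
def arc(a0,a1,n,r=.249,tilt1=None,dy=0):
    """rows following the lid arc, optional tilt change"""
    st=manip.observe(); m=R.from_rotvec([0,0,-C[2]])*R.from_quat(st["tcp_rot"])
    t0=np.arctan2(m.as_matrix()[0,2],-m.as_matrix()[2,2]); t1=t0 if tilt1 is None else tilt1
    def pose(s):
        a=a0+(a1-a0)*s;t=t0+(t1-t0)*s
        Q=R.from_rotvec([0,-(t-t0),0])*m
        return np.array(lidpt(r,dy*s,a))-Q.as_matrix()[:,2]*.054,Q
    for k in range(n):
        p,Q=pose(k/n);p2,Q2=pose((k+1)/n)
        print([round(float(x),3) for x in [*Q.inv().apply(p2-p),*(Q.inv()*Q2).as_rotvec()]],end=",")
    print()
E
sed -i 's/^C=.*/C=np.array([0.572,0.0687,0.147])/' h.py; python3 -c "
from h import *
here();arc(.825,1.215,7,dy=.0035)"
```

```text
t 4.42 grasp in case [-0.0565  0.0003  0.2391] zaxis [ 0.384  0.067 -0.921] w 0.0387 gf 52.4 F [  2.4  21.4 -10. ] q [ 0.1  -0.19 -0.44  0.92  0.03 -0.04]
[-0.013, 0.001, -0.004, 0.0, 0.0, 0.0],[-0.013, 0.001, -0.004, 0.0, 0.0, 0.0],[-0.014, 0.001, -0.003, 0.0, 0.0, 0.0],[-0.014, 0.001, -0.002, 0.0, 0.0, 0.0],[-0.014, 0.001, -0.001, 0.0, 0.0, 0.0],[-0.014, 0.001, -0.001, 0.0, 0.0, 0.0],[-0.014, 0.001, 0.0, 0.0, 0.0, 0.0],
```

```bash
echo '[-0.013,0.0005,-0.004,0,0,0,-0.013,0.0005,-0.004,0,0,0,-0.0135,0.0005,-0.003,0,0,0,-0.0135,0.0005,-0.002,0,0,0,-0.014,0.0005,-0.0015,0,0,0,-0.014,0.0005,-0.001,0,0,0,-0.014,0.0005,0,0,0,0,0,0,0,0,0,0,0,0,0,0,0,0]' > path.dat && python3 steer.py path.dat; python3 -c "
from h import *
here(); st=manip.observe(); g=tocase(st['tcp_pos']+R.from_quat(st['tcp_rot']).as_matrix()[:,2]*.054,C)[0]; print(np.arctan2(g[2]-.056,.112-g[0]),np.hypot(g[2]-.056,.112-g[0]))"
```

```text
t: 5.17
tcp_pos: [0.5751, 0.0698, 0.3406]
tcp_rot: [-0.07, 0.978, 0.017, 0.197]
contact_force: [-3.7, 7.6, -4.3]
width: 0.0385
grasp_force: 54.2
t 5.17 grasp in case [0.0242 0.0008 0.2909] zaxis [ 0.384  0.06  -0.921] w 0.0385 gf 54.2 F [-3.7  7.6 -4.3] q [ 0.11 -0.04 -0.2   1.02  0.02 -0.02]
1.2130128241875675 0.2507628869125872
```

```bash
echo '[-0.004,0,0,0,0,0,0,0,0,0,0,0,0,0,0,0,0,0]' > path.dat && python3 steer.py path.dat; python3 -c "
from h import *
here(); st=manip.observe(); g=tocase(st['tcp_pos']+R.from_quat(st['tcp_rot']).as_matrix()[:,2]*.054,C)[0]; print(np.arctan2(g[2]-.056,.112-g[0]),np.hypot(g[2]-.056,.112-g[0]))"
```

```text
t: 5.42
tcp_pos: [0.5756, 0.0699, 0.3408]
tcp_rot: [-0.07, 0.978, 0.017, 0.194]
contact_force: [-20.4, 6.3, -1.9]
width: 0.0391
grasp_force: 55.1
t 5.42 grasp in case [0.0244 0.0008 0.2909] zaxis [ 0.378  0.059 -0.924] w 0.0391 gf 55.1 F [-20.4   6.3  -1.9] q [ 0.11 -0.04 -0.19  1.02  0.02 -0.02]
1.2138733903742267 0.2507145393990526
```

```bash
sed -i 's/^C=.*/C=np.array([0.5745,0.0687,0.147])/' h.py; echo '[0.003,0,0,0,0,0,0,0,0,0,0,0,0,0,0,0,0,0]' > path.dat && python3 steer.py path.dat 0.06 >/dev/null; echo '[0,0,-0.03,0,0,0,0,0,-0.03,0,0,0]' > path.dat && python3 steer.py path.dat; python3 -c "
from h import *
here();go([-.11,.03,.22],flip=True)"
```

```text
t: 5.83
tcp_pos: [0.5538, 0.0649, 0.3955]
tcp_rot: [-0.068, 0.978, 0.014, 0.198]
contact_force: [-0.3, 0.1, 0.3]
width: 0.0601
grasp_force: 0.0
t 5.83 grasp in case [-1.000e-04 -9.000e-04  3.458e-01] zaxis [ 0.385  0.054 -0.921] w 0.0601 gf 0.0 F [-0.3  0.1  0.3] q [ 0.11 -0.08 -0.11  1.14  0.01 -0.03]
5 x [0.0301, 0.0061, 0.0146, -0.0006, -0.0001, -0.0014]
```

```bash
echo '[0.03,0.006,0.0146,0,0,0,0.03,0.006,0.0146,0,0,0,0.03,0.006,0.0146,0,0,0,0.03,0.006,0.0146,0,0,0,0.03,0.006,0.0146,0,0,0,0,0,0,0,0,0]' > path.dat && python3 steer.py path.dat 0.045 >/dev/null; python3 -c "
from h import *
here()
ci=manip.camera_info('wrist')
im=manip.get_image('wrist')[:,:,::-1].copy()
np.save('w2.npy',np.r_[ci['xyz'],ci['orientation']])
cv2.imwrite('pics/w2.png',im)
tops=np.array([[.038,.066,.042],[-.015,.045,.042],[-.02,-.007,.042],[.021,-.042,.042],[.027,.008,.042],[.021,.041,.08]])
print(proj(ci,world(tops,C)).round(0).tolist())
print(proj(ci,world([[0,.055,.004],[0,-.055,.004],[-.106,.171,.052],[-.106,-.171,.052],[0,.165,.004],[0,-.165,.004]],C)).round(0).tolist())
"
```

```text
t 6.33 grasp in case [-0.116   0.0304  0.2128] zaxis [ 0.377  0.053 -0.925] w 0.0451 gf 0.0 F [-0.9 -0.3 -2.7] q [ 0.19 -0.3  -0.57  0.91 -0.02  0.04]
[[358.0, 289.0], [337.0, 246.0], [276.0, 242.0], [241.0, 277.0], [296.0, 281.0], [333.0, 308.0]]
[[346.0, 233.0], [231.0, 233.0], [523.0, 153.0], [29.0, 156.0], [461.0, 232.0], [116.0, 233.0]]
```

View pics/w2.png

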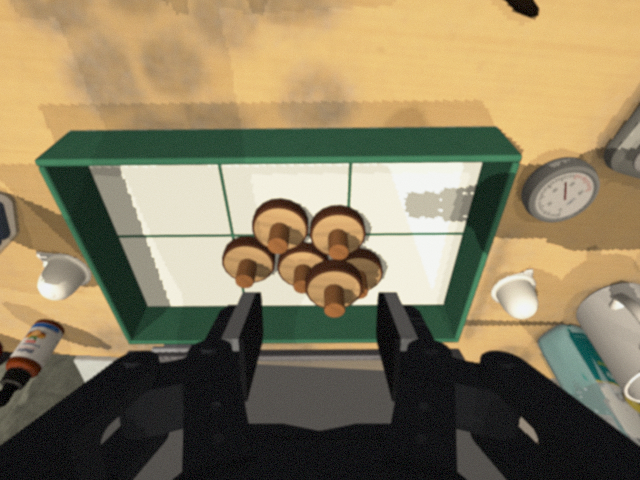

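The blocks are unchanged by the lid lift. Stub tops: C (278,245), B (339,252), D (245,281), E (300,286), T (334,308), A partly hidden near (360,291). Floor-line crossings at (229,236) and (350,234).

```bash
sed -i 's/^C=.*/C=np.array([0.576,0.070,0.147])/' h.py; python3 -c "
from h import *
ci=manip.camera_info('wrist')
print(tocase(onplane(ci,[(278,246),(339,252),(245,281),(300,286),(360,291)],.042),C).round(3).tolist(),tocase(onplane(ci,[(334,308)],.08),C).round(3))
here()
go([.021,.040,.125],flip=True); go([.021,.040,.083],flip=True)
"
```

```text
[[-0.008, -0.008, 0.042], [-0.001, 0.046, 0.042], [0.035, -0.042, 0.042], [0.042, 0.01, 0.042], [0.049, 0.067, 0.042]] [[0.03  0.041 0.08 ]]
t 6.38 grasp in case [-0.114   0.0293  0.217 ] zaxis [ 0.383  0.054 -0.922] w 0.0451 gf 0.0 F [ 0.9  1.  -0.2] q [ 0.19 -0.29 -0.56  0.91 -0.02  0.04]
5 x [-0.0177, 0.0022, 0.0274, -0.0005, -0.0006, -0.0011]
5 x [-0.0144, 0.0022, 0.0352, -0.0005, -0.0006, -0.0011]
```

```bash
python3 -c "
from h import *
ci=manip.camera_info('wrist'); a=np.load('w2.npy');ci['xyz'],ci['orientation']=a[:3],a[3:]
print(tocase(onplane(ci,[(278,246),(339,252),(245,281),(300,286),(360,291)],.042),C).round(3).tolist(),tocase(onplane(ci,[(334,308)],.08),C).round(3))
print(tocase(onplane(ci,[(229,236),(350,234)],.004),C).round(3).tolist())
go([.023,.040,.115],flip=True)
"
```

```text
[[-0.017, -0.007, 0.042], [-0.01, 0.046, 0.042], [0.025, -0.04, 0.042], [0.032, 0.01, 0.042], [0.039, 0.067, 0.042]] [[0.019 0.041 0.08 ]]
[[0.002, -0.058, 0.004], [0.0, 0.058, 0.004]]
5 x [-0.0173, 0.0022, 0.0294, -0.0005, -0.0006, -0.0011]
```

```bash
echo '[-0.0173,0.0022,0.0294,-0.0005,-0.0006,-0.0011,-0.0173,0.0022,0.0294,-0.0005,-0.0006,-0.0011,-0.0173,0.0022,0.0294,-0.0005,-0.0006,-0.0011,-0.0173,0.0022,0.0294,-0.0005,-0.0006,-0.0011,-0.0173,0.0022,0.0294,-0.0005,-0.0006,-0.0011,0,0,0,0,0,0]' > path.dat && python3 steer.py path.dat 0.045; python3 -c "
from h import *
here();go([.0215,.041,.083],flip=True)"
```

```text
t: 6.88
tcp_pos: [0.5806, 0.1108, 0.1661]
tcp_rot: [-0.071, 0.977, 0.015, 0.2]
contact_force: [-0.8, -0.7, 0.5]
width: 0.0451
grasp_force: 0.0
t 6.88 grasp in case [0.0318 0.0397 0.1165] zaxis [ 0.389  0.057 -0.919] w 0.0451 gf 0.0 F [-0.8 -0.7  0.5] q [ 0.2   0.03 -0.51  0.62 -0.02  0.05]
1 x [0.0224, 0.0013, 0.0267, -0.0002, 0.0044, -0.001]
```

```bash
echo '[0,0,0,0,0,0,0,0,0,0,0,0]' > path.dat && python3 steer.py path.dat >/dev/null; python3 -c "
from h import *
here();go([.0215,.041,.083],flip=True)"
```

```text
t 7.05 grasp in case [0.0286 0.0397 0.1204] zaxis [ 0.391  0.058 -0.918] w 0.0447 gf 0.0 F [-1.1  0.2  0.8] q [ 0.2   0.02 -0.52  0.62 -0.02  0.05]
1 x [0.0209, 0.0013, 0.0316, -0.0, 0.0067, -0.001]
```

```bash
echo '[0.0105,0.0007,0.0158,0,0.003,0,0.0105,0.0007,0.0158,0,0.003,0,0,0,0,0,0,0,0,0,0,0,0,0]' > path.dat && python3 steer.py path.dat; echo '[0,0,0,0,0,0,0,0,0,0,0,0,0,0,0,0,0,0,0,0,0,0,0,0]' > path.dat && python3 steer.py path.dat 0.01 40;python3 -c "
from h import *
here();go([.022,.041,.16],flip=True)"
```

```text
t: 7.38
tcp_pos: [0.5685, 0.1106, 0.1323]
tcp_rot: [-0.072, 0.977, 0.015, 0.198]
contact_force: [0.5, 0.0, 0.6]
width: 0.0451
grasp_force: 0.0
t: 7.72
tcp_pos: [0.5699, 0.111, 0.1334]
tcp_rot: [-0.072, 0.977, 0.015, 0.199]
contact_force: [-2.4, -1.0, 6.8]
width: 0.016
grasp_force: 39.0
t 7.72 grasp in case [0.0211 0.0415 0.0837] zaxis [ 0.388  0.058 -0.92 ] w 0.016 gf 39.0 F [-2.4 -1.   6.8] q [ 0.2   0.04 -0.58  0.54 -0.02  0.05]
2 x [-0.0154, -0.0002, -0.0349, 0.0001, 0.0013, -0.0003]
```

```bash
cat >> h.py <<'E'
def plan(*wps,step=.034):
    """translation-only rows through case points for the grasp point (a settled start is assumed)"""
    st=manip.observe(); Q=R.from_rotvec([0,0,-C[2]])*R.from_quat(st["tcp_rot"]); m=Q.as_matrix()
    p=tocase(st["tcp_pos"],C)[0]+m[:,2]*.054
    for w in wps:
        d=Q.inv().apply(np.array(w)-p); n=max(1,int(np.ceil(np.linalg.norm(d)/step)))
        print(n,"x",[round(float(a),4) for a in d/n]); p=np.array(w)
E
python3 -c "
from h import *
plan([.021,.041,.10],[-.05,.11,.10],[-.05,.11,.047])"
```

```text
1 x [-0.0062, -0.0005, -0.015]
3 x [0.0218, 0.023, -0.0093]
2 x [0.0104, -0.0, 0.0244]
```

```bash
echo '[-0.0062,-0.0005,-0.015,0,0,0,0.0218,0.023,-0.0093,0,0,0,0.0218,0.023,-0.0093,0,0,0,0.0218,0.023,-0.0093,0,0,0,0,0,0,0,0,0,0.0104,0,0.0244,0,0,0,0.0104,0,0.0244,0,0,0,0,0,0,0,0,0,0,0,0,0,0,0]' > path.dat && python3 steer.py path.dat; python3 -c "
from h import *
here();plan([-.05,.11,.047])"
```

```text
t: 8.47
tcp_pos: [0.4875, 0.1679, 0.094]
tcp_rot: [-0.072, 0.978, 0.014, 0.196]
contact_force: [0.3, 0.3, -0.6]
width: 0.0158
grasp_force: 46.4
t 8.47 grasp in case [-0.0524  0.1098  0.0442] zaxis [ 0.382  0.056 -0.922] w 0.0158 gf 46.4 F [ 0.3  0.3 -0.6] q [ 0.37 -0.03 -0.75  0.46 -0.09  0.21]
1 x [-0.0032, 0.0002, -0.0016]
```

```bash
echo '[0,0,0,0,0,0,0,0,0,0,0,0,0,0,0,0,0,0]' > path.dat && python3 steer.py path.dat 0.045; python3 -c "
from h import *
here();plan([-.05,.11,.082],[-.018,-.007,.082],[-.018,-.007,.0455])"
```

```text
t: 8.72
tcp_pos: [0.4888, 0.1683, 0.096]
tcp_rot: [-0.072, 0.977, 0.015, 0.198]
contact_force: [-0.7, 0.1, 0.0]
width: 0.0451
grasp_force: 0.0
t 8.72 grasp in case [-0.0508  0.11    0.0463] zaxis [ 0.386  0.058 -0.921] w 0.0451 gf 0.0 F [-0.7  0.1  0. ] q [ 0.37 -0.03 -0.75  0.46 -0.09  0.21]
2 x [-0.0073, -0.0, -0.0163]
4 x [-0.0074, -0.0292, 0.0031]
2 x [0.0071, -0.0, 0.0168]
```

```bash
echo '[-0.0073,0,-0.0163,0,0,0,-0.0073,0,-0.0163,0,0,0,-0.0074,-0.0292,0.0031,0,0,0,-0.0074,-0.0292,0.0031,0,0,0,-0.0074,-0.0292,0.0031,0,0,0,-0.0074,-0.0292,0.0031,0,0,0,0,0,0,0,0,0,0,0,0,0,0,0,0,0,0,0,0,0]' > path.dat && python3 steer.py path.dat 0.04 ; python3 -c "
from h import *
here();
ci=manip.camera_info('wrist')
im=manip.get_image('wrist')[:,:,::-1].copy(); np.save('w3.npy',np.r_[ci['xyz'],ci['orientation']])
cv2.imwrite('pics/w3.png',im)
plan([-.018,-.007,.0455],[-.018,-.007,.10])"
```

```text
t: 9.47
tcp_pos: [0.5376, 0.0573, 0.1307]
tcp_rot: [-0.071, 0.978, 0.015, 0.198]
contact_force: [-0.5, -0.4, -0.4]
width: 0.04
grasp_force: 0.0
t 9.47 grasp in case [-0.0189 -0.0069  0.081 ] zaxis [ 0.384  0.057 -0.921] w 0.04 gf 0.0 F [-0.5 -0.4 -0.4] q [ 0.1  -0.03 -0.66  0.54  0.02 -0.04]
2 x [0.0064, -0.0003, 0.0165]
2 x [-0.0106, 0.0, -0.0251]
```

View pics/w3.png

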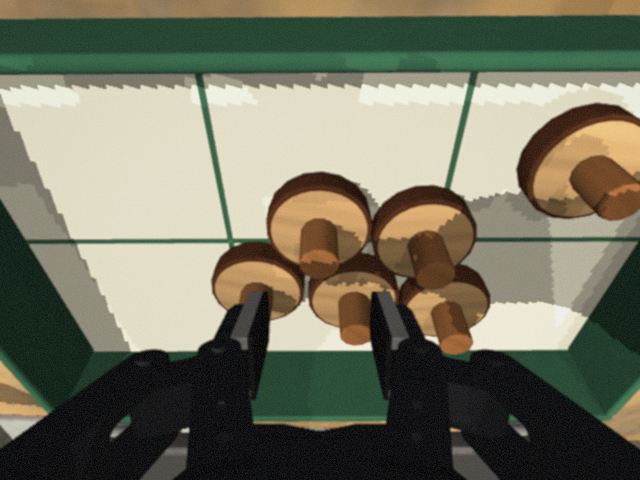

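Block T stands upright in the front left field (stub top ~(621,205)); stubs C (320,265), B (437,275), A (456,342), E (356,331); line crossings (230,241), (435,240).

```bash
python3 -c "
from h import *
ci=manip.camera_info('wrist'); a=np.load('w3.npy');ci['xyz'],ci['orientation']=a[:3],a[3:]
print(tocase(onplane(ci,[(320,265),(437,275),(456,342),(356,331),(621,205)],.042),C).round(3).tolist())
print(tocase(onplane(ci,[(230,241),(435,240)],.004),C).round(3).tolist())"
```

```text
[[-0.017, -0.007, 0.042], [-0.011, 0.046, 0.042], [0.038, 0.065, 0.042], [0.029, 0.012, 0.042], [-0.048, 0.109, 0.042]]
[[0.001, -0.055, 0.004], [0.0, 0.055, 0.004]]
```

```bash
echo '[0.0063,0,0.0165,0,0,0,0.0063,0,0.0165,0,0,0,0,0,0,0,0,0]' > path.dat && python3 steer.py path.dat >/dev/null; echo '[0,0,0,0,0,0,0,0,0,0,0,0,0,0,0,0,0,0]' > path.dat && python3 steer.py path.dat 0.01 40;python3 -c "
from h import *
here(); plan([-.017,-.007,.09],[-.05,-.11,.09],[-.05,-.11,.0465])"
```

```text
t: 10.02
tcp_pos: [0.5393, 0.0582, 0.0963]
tcp_rot: [-0.072, 0.977, 0.015, 0.198]
contact_force: [-0.2, 0.3, -0.3]
width: 0.0162
grasp_force: 39.0
t 10.02 grasp in case [-0.0169 -0.0063  0.0465] zaxis [ 0.385  0.058 -0.921] w 0.0162 gf 39.0 F [-0.2  0.3 -0.3] q [ 0.1   0.01 -0.71  0.45  0.02 -0.04]
2 x [-0.0084, -0.0004, -0.02]
4 x [0.0076, -0.0257, -0.0032]
2 x [0.0085, -0.0, 0.02]
```

```bash
echo '[-0.0084,-0.0004,-0.02,0,0,0,-0.0084,-0.0004,-0.02,0,0,0,0.0076,-0.0257,-0.0032,0,0,0,0.0076,-0.0257,-0.0032,0,0,0,0.0076,-0.0257,-0.0032,0,0,0,0.0076,-0.0257,-0.0032,0,0,0,0,0,0,0,0,0,0.0085,0,0.02,0,0,0,0.0085,0,0.0195,0,0,0,0,0,0,0,0,0,0,0,0,0,0,0]' > path.dat && python3 steer.py path.dat; python3 -c "
from h import *
here()"; echo '[0,0,0,0,0,0,0,0,0,0,0,0]' > path.dat && python3 steer.py path.dat 0.04 >/dev/null; python3 -c "
from h import *
here(); plan([-.05,-.11,.085],[-.011,.046,.085],[-.011,.046,.0465])"
```

```text
t: 10.93
tcp_pos: [0.5205, -0.0494, 0.0953]
tcp_rot: [-0.072, 0.978, 0.015, 0.197]
contact_force: [-0.7, 0.5, -0.3]
width: 0.0166
grasp_force: 43.8
t 10.93 grasp in case [-0.0514 -0.1099  0.0455] zaxis [ 0.383  0.058 -0.922] w 0.0166 gf 43.8 F [-0.7  0.5 -0.3] q [-0.14 -0.02 -0.73  0.47  0.11 -0.27]
t 11.1 grasp in case [-0.0501 -0.1102  0.0471] zaxis [ 0.386  0.057 -0.921] w 0.0389 gf 0.0 F [0.1 0.8 0.6] q [-0.14 -0.02 -0.73  0.47  0.11 -0.27]
2 x [-0.0074, 0.0001, -0.0174]
5 x [-0.0072, 0.0312, 0.003]
2 x [0.0075, -0.0, 0.0177]
```

```bash
echo '[-0.0074,0,-0.0174,0,0,0,-0.0074,0,-0.0174,0,0,0,-0.0072,0.0312,0.003,0,0,0,-0.0072,0.0312,0.003,0,0,0,-0.0072,0.0312,0.003,0,0,0,-0.0072,0.0312,0.003,0,0,0,-0.0072,0.0312,0.003,0,0,0,0,0,0,0,0,0,0.0075,0,0.0177,0,0,0,0.0075,0,0.0177,0,0,0,0,0,0,0,0,0,0,0,0,0,0,0]' > path.dat && python3 steer.py path.dat; echo '[0,0,0,0,0,0,0,0,0,0,0,0,0,0,0,0,0,0]' > path.dat && python3 steer.py path.dat 0.01 40;python3 -c "
from h import *
here(); plan([-.011,.046,.09],[-.05,0,.09],[-.05,0,.0468])"
```

```text
t: 12.1
tcp_pos: [0.5361, 0.1102, 0.0947]
tcp_rot: [-0.072, 0.978, 0.015, 0.197]
contact_force: [-0.4, -0.3, -0.3]
width: 0.0399
grasp_force: 0.0
t: 12.35
tcp_pos: [0.5378, 0.1103, 0.0968]
tcp_rot: [-0.072, 0.977, 0.015, 0.199]
contact_force: [-1.3, -0.0, 4.2]
width: 0.0159
grasp_force: 39.3
t 12.35 grasp in case [-0.0108  0.0454  0.0471] zaxis [ 0.387  0.058 -0.92 ] w 0.0159 gf 39.3 F [-1.3 -0.   4.2] q [ 0.21  0.02 -0.69  0.45 -0.03  0.06]
2 x [-0.0083, 0.0003, -0.0198]
2 x [0.0179, -0.023, -0.0076]
2 x [0.0084, -0.0, 0.0199]
```

Then D at about (.023,-.041) → F2.

```bash
echo '[-0.0083,0,-0.0198,0,0,0,-0.0083,0,-0.0198,0,0,0,0.0179,-0.023,-0.0076,0,0,0,0.0179,-0.023,-0.0076,0,0,0,0,0,0,0,0,0,0.0084,0,0.0199,0,0,0,0.0084,0,0.0199,0,0,0,0,0,0,0,0,0,0,0,0,0,0,0]' > path.dat && python3 steer.py path.dat; python3 -c "
from h import *
here()"; echo '[0,0,0,0,0,0,0,0,0,0,0,0]' > path.dat && python3 steer.py path.dat 0.04 >/dev/null; python3 -c "
from h import *
here(); plan([-.05,0,.085],[.023,-.041,.085],[.023,-.041,.0465])"
```

```text
t: 13.1
tcp_pos: [0.5043, 0.059, 0.0943]
tcp_rot: [-0.072, 0.978, 0.015, 0.197]
contact_force: [0.3, -0.2, 0.5]
width: 0.0159
grasp_force: 46.7
t 13.1 grasp in case [-0.0517 -0.0004  0.0445] zaxis [ 0.382  0.057 -0.922] w 0.0159 gf 46.7 F [ 0.3 -0.2  0.5] q [ 0.11 -0.05 -0.77  0.45  0.01 -0.03]
t 13.27 grasp in case [-0.0499 -0.0003  0.0465] zaxis [ 0.386  0.057 -0.921] w 0.0391 gf 0.0 F [0.5 0.8 0.9] q [ 0.11 -0.05 -0.77  0.45  0.01 -0.03]
2 x [-0.0075, 0.0001, -0.0177]
3 x [-0.0224, -0.0137, 0.0095]
2 x [0.0075, -0.0, 0.0177]
```

```bash
echo '[-0.0075,0,-0.0177,0,0,0,-0.0075,0,-0.0177,0,0,0,-0.0224,-0.0137,0.0095,0,0,0,-0.0224,-0.0137,0.0095,0,0,0,-0.0224,-0.0137,0.0095,0,0,0,0,0,0,0,0,0,0,0,0,0,0,0,0.0075,0,0.0177,0,0,0,0.0075,0,0.0177,0,0,0,0,0,0,0,0,0,0,0,0,0,0,0]' > path.dat && python3 steer.py path.dat; echo '[0,0,0,0,0,0,0,0,0,0,0,0,0,0,0,0,0,0]' > path.dat && python3 steer.py path.dat 0.01 40;python3 -c "
from h import *
here(); plan([.023,-.041,.08],[.05,-.11,.08],[.05,-.11,.0468])"
```

```text
t: 14.18
tcp_pos: [0.5815, 0.0295, 0.0938]
tcp_rot: [-0.072, 0.978, 0.015, 0.196]
contact_force: [-0.9, -0.1, -0.1]
width: 0.0402
grasp_force: 0.0
t: 14.43
tcp_pos: [0.5838, 0.0293, 0.0964]
tcp_rot: [-0.072, 0.977, 0.015, 0.199]
contact_force: [-1.1, 0.7, 3.7]
width: 0.0159
grasp_force: 39.3
t 14.43 grasp in case [ 0.0229 -0.0413  0.0467] zaxis [ 0.386  0.057 -0.921] w 0.0159 gf 39.3 F [-1.1  0.7  3.7] q [ 0.03  0.09 -0.62  0.46  0.04 -0.1 ]
1 x [-0.0131, 0.0004, -0.0307]
3 x [-0.0083, -0.023, 0.0035]
1 x [0.013, -0.0, 0.0306]
```

```bash
python3 -c "
from h import *
plan([.018,-.041,.06],[.05,-.11,.06],[.05,-.11,.0468],step=.022)"
```

```text
1 x [-0.0007, 0.0004, -0.0142]
4 x [-0.0074, -0.0172, 0.0031]
1 x [0.0052, -0.0, 0.0122]
```

```bash
echo '[-0.0007,0,-0.0142,0,0,0,-0.0074,-0.0172,0.0031,0,0,0,-0.0074,-0.0172,0.0031,0,0,0,-0.0074,-0.0172,0.0031,0,0,0,-0.0074,-0.0172,0.0031,0,0,0,0,0,0,0,0,0,0.0052,0,0.0122,0,0,0,0,0,0,0,0,0,0,0,0,0,0,0]' > path.dat && python3 steer.py path.dat; python3 -c "
from h import *
here()"; echo '[0,0,0,0,0,0,0,0,0,0,0,0]' > path.dat && python3 steer.py path.dat 0.04 >/dev/null; python3 -c "
from h import *
here(); plan([.02,-.11,.085],[.029,.011,.085],[.029,.011,.0465])"
```

```text
t: 15.18
tcp_pos: [0.6195, -0.0346, 0.0946]
tcp_rot: [-0.072, 0.978, 0.015, 0.197]
contact_force: [-0.8, -0.2, -0.1]
width: 0.0161
grasp_force: 42.3
t 15.18 grasp in case [ 0.0486 -0.1098  0.0448] zaxis [ 0.383  0.058 -0.922] w 0.0161 gf 42.3 F [-0.8 -0.2 -0.1] q [-0.09  0.16 -0.54  0.48  0.09 -0.22]
t 15.35 grasp in case [ 0.049  -0.1097  0.0453] zaxis [ 0.384  0.057 -0.922] w 0.0388 gf 0.0 F [ 0.8 -0.5 -0.2] q [-0.09  0.16 -0.54  0.48  0.09 -0.22]
2 x [0.0056, -0.0001, -0.0239]
4 x [-0.0021, 0.0302, 0.0009]
2 x [0.0075, -0.0, 0.0177]
```

```bash
echo '[0.0056,0,-0.0239,0,0,0,0.0056,0,-0.0239,0,0,0,-0.0021,0.0302,0.0009,0,0,0,-0.0021,0.0302,0.0009,0,0,0,-0.0021,0.0302,0.0009,0,0,0,-0.0021,0.0302,0.0009,0,0,0,0,0,0,0,0,0,0,0,0,0,0,0,0.0075,0,0.0177,0,0,0,0.0075,0,0.0177,0,0,0,0,0,0,0,0,0,0,0,0,0,0,0]' > path.dat && python3 steer.py path.dat; echo '[0,0,0,0,0,0,0,0,0,0,0,0,0,0,0,0,0,0]' > path.dat && python3 steer.py path.dat 0.01 40;python3 -c "
from h import *
here(); plan([.029,.011,.06],[.05,0,.06],[.05,0,.0468],step=.022)"
```

```text
t: 16.35
tcp_pos: [0.5818, 0.0808, 0.0949]
tcp_rot: [-0.071, 0.978, 0.014, 0.196]
contact_force: [0.4, -0.2, 0.8]
width: 0.0397
grasp_force: 0.0
t: 16.6
tcp_pos: [0.5837, 0.0814, 0.0976]
tcp_rot: [-0.072, 0.977, 0.015, 0.199]
contact_force: [-1.1, -1.0, 3.0]
width: 0.016
grasp_force: 39.1
t 16.6 grasp in case [0.0304 0.0102 0.0479] zaxis [ 0.386  0.057 -0.921] w 0.016 gf 39.1 F [-1.1 -1.   3. ] q [ 0.14  0.09 -0.61  0.46  0.   -0.01]
1 x [-0.0034, 0.0008, -0.0117]
2 x [-0.0097, -0.0055, 0.0041]
1 x [0.0052, -0.0, 0.0122]
```

```bash
echo '[-0.0034,0.0008,-0.0117,0,0,0,-0.0097,-0.0055,0.0041,0,0,0,-0.0097,-0.0055,0.0041,0,0,0,0,0,0,0,0,0,0.0052,0,0.0117,0,0,0,0,0,0,0,0,0,0,0,0,0,0,0]' > path.dat && python3 steer.py path.dat; python3 -c "
from h import *
here()"; echo '[0,0,0,0,0,0,0,0,0,0,0,0]' > path.dat && python3 steer.py path.dat 0.04 >/dev/null; python3 -c "
from h import *
here(); plan([.02,0,.085],[.02,.065,.085],[.0385,.0655,.0465])"
```

```text
t: 17.18
tcp_pos: [0.604, 0.0742, 0.0949]
tcp_rot: [-0.072, 0.978, 0.015, 0.197]
contact_force: [0.2, -0.7, 1.5]
width: 0.016
grasp_force: 44.1
t 17.18 grasp in case [0.0492 0.0001 0.0451] zaxis [ 0.384  0.057 -0.922] w 0.016 gf 44.1 F [ 0.2 -0.7  1.5] q [ 0.12  0.13 -0.58  0.46  0.01 -0.03]
t 17.35 grasp in case [0.0484 0.0002 0.045 ] zaxis [ 0.383  0.057 -0.922] w 0.0388 gf 0.0 F [ 0.8  0.3 -0.4] q [ 0.12  0.13 -0.58  0.46  0.01 -0.03]
2 x [0.0053, -0.0001, -0.024]
2 x [0.0, 0.0325, 0.0]
2 x [-0.0011, 0.0002, 0.0213]
```

```bash
echo '[0.0053,0,-0.024,0,0,0,0.0053,0,-0.024,0,0,0,0,0.0325,0,0,0,0,0,0.0325,0,0,0,0,0,0,0,0,0,0,0,0,0,0,0,0,-0.0011,0.0002,0.0213,0,0,0,-0.0011,0.0002,0.0213,0,0,0,0,0,0,0,0,0,0,0,0,0,0,0]' > path.dat && python3 steer.py path.dat; echo '[0,0,0,0,0,0,0,0,0,0,0,0,0,0,0,0,0,0]' > path.dat && python3 steer.py path.dat 0.01 40;python3 -c "
from h import *
here(); plan([.036,.065,.06],[.05,.11,.06],[.05,.11,.0475],step=.024)"
```

```text
t: 18.18
tcp_pos: [0.5833, 0.1366, 0.0953]
tcp_rot: [-0.071, 0.978, 0.014, 0.196]
contact_force: [0.8, 0.1, 0.3]
width: 0.04
grasp_force: 0.0
t: 18.43
tcp_pos: [0.5845, 0.1374, 0.0982]
tcp_rot: [-0.072, 0.977, 0.015, 0.198]
contact_force: [-1.6, -0.8, -0.2]
width: 0.0157
grasp_force: 39.0
t 18.43 grasp in case [0.0393 0.0655 0.0484] zaxis [ 0.385  0.057 -0.921] w 0.0157 gf 39.0 F [-1.6 -0.8 -0.2] q [ 0.25  0.11 -0.59  0.47 -0.04  0.09]
1 x [-0.0015, -0.0005, -0.0119]
2 x [-0.0064, 0.0225, 0.0027]
1 x [0.0049, -0.0, 0.0115]
```

```bash
echo '[-0.0015,-0.0005,-0.0119,0,0,0,-0.0064,0.0225,0.0027,0,0,0,-0.0064,0.0225,0.0027,0,0,0,0,0,0,0,0,0,0.0049,0,0.011,0,0,0,0,0,0,0,0,0,0,0,0,0,0,0]' > path.dat && python3 steer.py path.dat; python3 -c "
from h import *
here()"; echo '[0,0,0,0,0,0,0,0,0,0,0,0]' > path.dat && python3 steer.py path.dat 0.04 >/dev/null; python3 -c "
from h import *
here(); plan([.02,.11,.085],[-.11,.0,.21],step=.037)"
```

```text
t: 19.02
tcp_pos: [0.5876, 0.1829, 0.0966]
tcp_rot: [-0.072, 0.978, 0.015, 0.197]
contact_force: [-0.7, -0.5, -0.1]
width: 0.0162
grasp_force: 41.6
t 19.02 grasp in case [0.049  0.11   0.0469] zaxis [ 0.384  0.057 -0.922] w 0.0162 gf 41.6 F [-0.7 -0.5 -0.1] q [ 0.33  0.15 -0.55  0.48 -0.07  0.17]
t 19.18 grasp in case [0.0492 0.1097 0.047 ] zaxis [ 0.384  0.057 -0.922] w 0.0388 gf 0.0 F [0.6 0.1 0.8] q [ 0.33  0.15 -0.55  0.48 -0.07  0.17]
2 x [0.0061, 0.0001, -0.0232]
6 x [0.0119, -0.0183, -0.0276]
```

```bash
echo '[0.0061,0,-0.0232,0,0,0,0.0061,0,-0.0232,0,0,0,0.0119,-0.0183,-0.0276,0,0,0,0.0119,-0.0183,-0.0276,0,0,0,0.0119,-0.0183,-0.0276,0,0,0,0.0119,-0.0183,-0.0276,0,0,0,0.0119,-0.0183,-0.0276,0,0,0,0.0119,-0.0183,-0.0276,0,0,0,0,0,0,0,0,0,0,0,0,0,0,0,0,0,0,0,0,0]' > path.dat && python3 steer.py path.dat 0.06 >/dev/null; python3 -c "
from h import *
here()
ci=manip.camera_info('wrist')
im=manip.get_image('wrist')[:,:,::-1].copy(); np.save('w4.npy',np.r_[ci['xyz'],ci['orientation']])
cv2.imwrite('pics/w4.png',im)
f=np.array([[x,y,.042] for x in(.05,-.05) for y in (.11,0,-.11)])
print(proj(ci,world(f,C)).round(0).tolist())"
```

```text
t 20.1 grasp in case [-1.100e-01  2.000e-04  2.095e-01] zaxis [ 0.385  0.057 -0.921] w 0.0597 gf 0.0 F [ 0.6 -0.2  0.4] q [ 0.11 -0.29 -0.58  0.88  0.02 -0.04]
[[436.0, 294.0], [319.0, 294.0], [203.0, 294.0], [460.0, 207.0], [319.0, 207.0], [179.0, 207.0]]
```

View pics/w4.png

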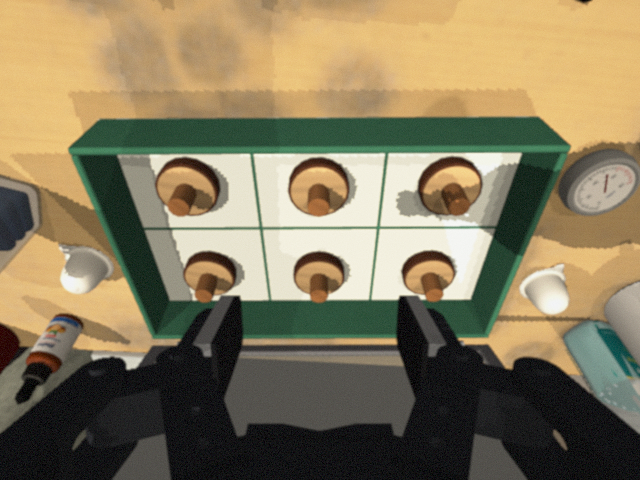

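All six blocks stand upright at their field centres: stub tops at (434,294), (319,295), (204,295), (457,205), (318,207), (181,207), within a few pixels of the expected positions. Now back to the tab.

```bash
python3 -c "
from h import *
plan([-.08,0,.35],[-.007,0,.35],[.0205,0,.290],step=.037)"
```

```text
4 x [-0.0206, -0.0001, -0.0296]
2 x [-0.0336, 0.0, 0.0141]
2 x [-0.0011, -0.0, 0.033]
```

```bash
echo '[-0.0206,0,-0.0296,0,0,0,-0.0206,0,-0.0296,0,0,0,-0.0206,0,-0.0296,0,0,0,-0.0206,0,-0.0296,0,0,0,-0.0336,0,0.0141,0,0,0,-0.0336,0,0.0141,0,0,0,0,0,0,0,0,0,0,0,0,0,0,0,-0.0011,0,0.033,0,0,0,-0.0011,0,0.033,0,0,0,0,0,0,0,0,0,0,0,0,0,0,0]' > path.dat && python3 steer.py path.dat 0.06; echo '[0,0,0,0,0,0,0,0,0,0,0,0,0,0,0,0,0,0]' > path.dat && python3 steer.py path.dat 0.03 50;python3 -c "
from h import *
here(); print([np.round(x,4) for x in (np.linalg.norm(np.array([.112,.056])-0),)]);st=manip.observe();g=tocase(st['tcp_pos']+R.from_quat(st['tcp_rot']).as_matrix()[:,2]*.054,C)[0]
a=np.arctan2(g[2]-.056,.112-g[0]);r=np.hypot(g[2]-.056,.112-g[0]);print(a,r);arc(a,0,24,r=r,tilt1=0.15)"
```

```text
t: 21.15
tcp_pos: [0.5741, 0.0706, 0.3375]
tcp_rot: [-0.072, 0.978, 0.015, 0.194]
contact_force: [-0.8, -0.1, 0.1]
width: 0.0598
grasp_force: 0.0
t: 21.4
tcp_pos: [0.5752, 0.0702, 0.3428]
tcp_rot: [-0.072, 0.977, 0.015, 0.199]
contact_force: [-3.0, -0.9, 2.6]
width: 0.0385
grasp_force: 51.5
t 21.4 grasp in case [0.0203 0.0003 0.2931] zaxis [ 0.386  0.057 -0.921] w 0.0385 gf 51.5 F [-3.  -0.9  2.6] q [ 0.12 -0.04 -0.2   1.02  0.01 -0.03]
[np.float64(0.1252)]
1.2017567766707833 0.2541979808453288
[0.012, -0.0, -0.0, 0.0, 0.01, -0.0],[0.012, -0.0, 0.001, 0.0, 0.01, -0.0],[0.012, -0.0, 0.001, 0.0, 0.01, -0.0],[0.012, -0.0, 0.002, 0.0, 0.01, -0.0],[0.012, -0.0, 0.003, 0.0, 0.01, -0.0],[0.012, -0.0, 0.004, 0.0, 0.01, -0.0],[0.011, -0.0, 0.004, 0.0, 0.01, -0.0],[0.011, -0.0, 0.005, 0.0, 0.01, -0.0],[0.011, -0.0, 0.006, 0.0, 0.01, -0.0],[0.01, -0.0, 0.007, 0.0, 0.01, -0.0],[0.01, -0.0, 0.007, 0.0, 0.01, -0.0],[0.009, -0.0, 0.008, 0.0, 0.01, -0.0],[0.009, -0.0, 0.008, 0.0, 0.01, -0.0],[0.008, -0.0, 0.009, 0.0, 0.01, -0.0],[0.008, -0.0, 0.009, 0.0, 0.01, -0.0],[0.007, -0.0, 0.01, 0.0, 0.01, -0.0],[0.007, -0.0, 0.01, 0.0, 0.01, -0.0],[0.006, -0.0, 0.011, 0.0, 0.01, -0.0],[0.005, -0.0, 0.011, 0.0, 0.01, -0.0],[0.005, -0.0, 0.012, 0.0, 0.01, -0.0],[0.004, -0.0, 0.012, 0.0, 0.01, -0.0],[0.003, -0.0, 0.012, 0.0, 0.01, -0.0],[0.003, -0.0, 0.012, 0.0, 0.01, -0.0],[0.002, -0.0, 0.013, 0.0, 0.01, -0.0],
```

```bash
echo '[0.012,0,0,0,0.0105,0,0.012,0,0.001,0,0.0105,0,0.012,0,0.0015,0,0.0105,0,0.012,0,0.002,0,0.0105,0,0.012,0,0.003,0,0.0105,0,0.0115,0,0.004,0,0.0105,0,0.0113,0,0.0045,0,0.0105,0,0.011,0,0.005,0,0.0105,0,0.0107,0,0.006,0,0.0105,0,0.01,0,0.007,0,0.0105,0,0.01,0,0.007,0,0.0105,0,0.0093,0,0.008,0,0.0105,0]' > path.dat && python3 steer.py path.dat;python3 -c "
from h import *
here(); st=manip.observe();g=tocase(st['tcp_pos']+R.from_quat(st['tcp_rot']).as_matrix()[:,2]*.054,C)[0]
a=np.arctan2(g[2]-.056,.112-g[0]);r=np.hypot(g[2]-.056,.112-g[0]);print(a,r);arc(a,0,12,r=.252,tilt1=0.15)"
```

```text
t: 22.4
tcp_pos: [0.4646, 0.0534, 0.2496]
tcp_rot: [-0.072, 0.988, 0.01, 0.136]
contact_force: [-4.1, -3.4, 6.2]
width: 0.0386
grasp_force: 53.8
t 22.4 grasp in case [-9.800e-02 -1.000e-04  1.976e-01] zaxis [ 0.267  0.038 -0.963] w 0.0386 gf 53.8 F [-4.1 -3.4  6.2] q [ 0.11 -0.16 -0.47  0.99  0.01 -0.03]
0.5930924209821066 0.25327769509533415
[0.009, 0.0, 0.008, 0.0, 0.01, -0.0],[0.008, 0.0, 0.009, 0.0, 0.01, -0.0],[0.008, 0.0, 0.009, 0.0, 0.01, -0.0],[0.007, 0.0, 0.01, 0.0, 0.01, -0.0],[0.007, 0.0, 0.01, 0.0, 0.01, -0.0],[0.006, 0.0, 0.011, 0.0, 0.01, -0.0],[0.005, 0.0, 0.011, 0.0, 0.01, -0.0],[0.005, 0.0, 0.011, 0.0, 0.01, -0.0],[0.004, 0.0, 0.012, 0.0, 0.01, -0.0],[0.003, 0.0, 0.012, 0.0, 0.01, -0.0],[0.002, 0.0, 0.012, 0.0, 0.01, -0.0],[0.002, 0.0, 0.012, 0.0, 0.01, -0.0],
```

```bash
echo '[0.009,0,0.008,0,0.0102,0,0.0085,0,0.009,0,0.0102,0,0.008,0,0.009,0,0.0102,0,0.007,0,0.01,0,0.0102,0,0.007,0,0.01,0,0.0102,0,0.006,0,0.011,0,0.0102,0,0.005,0,0.011,0,0.0102,0,0.005,0,0.0113,0,0.0102,0,0.004,0,0.012,0,0.0102,0,0.003,0,0.012,0,0.0102,0,0.002,0,0.012,0,0.0102,0,0,0,0,0,0,0]' > path.dat && python3 steer.py path.dat;python3 -c "
from h import *
here(); st=manip.observe();g=tocase(st['tcp_pos']+R.from_quat(st['tcp_rot']).as_matrix()[:,2]*.054,C)[0]
a=np.arctan2(g[2]-.056,.112-g[0]);r=np.hypot(g[2]-.056,.112-g[0]);print(a,r)"
```

```text
t: 23.4
tcp_pos: [0.427, 0.0478, 0.1185]
tcp_rot: [-0.073, 0.994, 0.005, 0.077]
contact_force: [0.4, -5.4, -1.5]
width: 0.0386
grasp_force: 50.4
t 23.4 grasp in case [-0.1423 -0.0002  0.0651] zaxis [ 0.153  0.021 -0.988] w 0.0386 gf 50.4 F [ 0.4 -5.4 -1.5] q [ 0.11 -0.09 -0.68  0.82  0.   -0.04]
0.03592157585301594 0.2544341339244596
```

```bash
echo '[0,0,0.005,0,0,0,0,0,0.004,0,0,0,0,0,0,0,0,0,0,0,0,0,0,0]' > path.dat && python3 steer.py path.dat; echo '[0,0,0.003,0,0,0,0,0,0,0,0,0,0,0,0,0,0,0]' > path.dat && python3 steer.py path.dat
```

```text
t: 23.73
tcp_pos: [0.4271, 0.0478, 0.1101]
tcp_rot: [-0.073, 0.994, 0.005, 0.076]
contact_force: [-5.7, -7.8, -0.8]
width: 0.0385
grasp_force: 51.1
t: 23.98
tcp_pos: [0.4272, 0.0478, 0.1071]
tcp_rot: [-0.073, 0.994, 0.005, 0.076]
contact_force: [-5.8, -7.1, -1.6]
width: 0.0385
grasp_force: 51.5
```

```bash
echo '[0,0,0.003,0,0,0,0,0,0,0,0,0,0,0,0,0,0,0]' > path.dat && python3 steer.py path.dat; echo '[0,0,0.003,0,0,0,0,0,0,0,0,0,0,0,0,0,0,0]' > path.dat && python3 steer.py path.dat; python3 -c "
from h import *
cv2.imwrite('pics/s5.png',np.hstack([cv2.resize(manip.get_image(n)[y:y+200,x:x+240,::-1],None,fx=1.66,fy=1.66,interpolation=3) for n,x,y in (('scene',190,150),('side',190,150))]))"
```

```text
t: 24.23
tcp_pos: [0.4276, 0.0479, 0.1056]
tcp_rot: [-0.073, 0.994, 0.005, 0.077]
contact_force: [-14.7, -8.3, 14.8]
width: 0.0385
grasp_force: 54.0
t: 24.48
tcp_pos: [0.428, 0.0479, 0.1046]
tcp_rot: [-0.073, 0.994, 0.005, 0.077]
contact_force: [-27.0, -8.0, 37.9]
width: 0.0387
grasp_force: 57.6
```

View pics/s5.png

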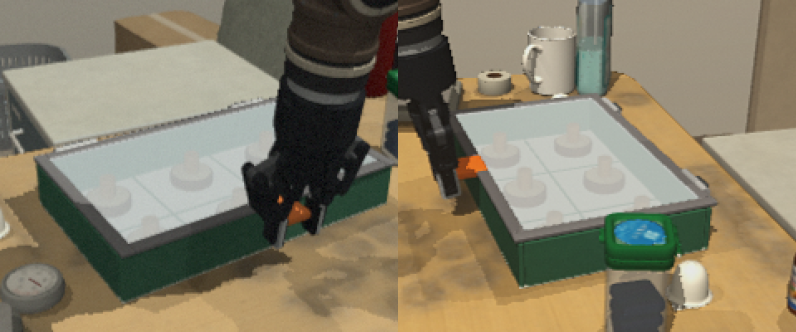

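Lid lies flat on the walls (tab seen at (293,212) left and (470,167) right in the crop) and the blocks stand under it. Release and back away.

```bash
echo '[0,0,-0.003,0,0,0,0,0,0,0,0,0]' > path.dat && python3 steer.py path.dat; echo '[0,0,0,0,0,0,0,0,0,0,0,0,0,0,0,0,0,0]' > path.dat && python3 steer.py path.dat 0.065; echo '[0.005,0,-0.02,0,0,0,0.01,0,-0.03,0,0,0,0.02,0,-0.03,0,0,0,0.03,0,-0.02,0,0,0,0,0,0,0,0,0,0,0,0,0,0,0]' > path.dat && python3 steer.py path.dat;  python3 -c "
from h import *
here()
cv2.imwrite('pics/s6.png',np.hstack([cv2.resize(manip.get_image(n)[y:y+200,x:x+240,::-1],None,fx=1.66,fy=1.66,interpolation=3) for n,x,y in (('scene',190,150),('side',190,150))]))"
```

```text
t: 24.75
tcp_pos: [0.4279, 0.0479, 0.1054]
tcp_rot: [-0.073, 0.994, 0.005, 0.077]
contact_force: [-6.5, -7.0, 1.1]
width: 0.0384
grasp_force: 54.3
t: 25.0
tcp_pos: [0.4308, 0.0492, 0.1063]
tcp_rot: [-0.073, 0.994, 0.007, 0.08]
contact_force: [-0.3, -0.5, -0.1]
width: 0.0646
grasp_force: 0.0
t: 25.5
tcp_pos: [0.3517, 0.0374, 0.1961]
tcp_rot: [-0.073, 0.994, 0.006, 0.082]
contact_force: [-0.1, 0.3, 0.4]
width: 0.0651
grasp_force: 0.0
t 25.5 grasp in case [-0.2178  0.0006  0.1429] zaxis [ 0.161  0.025 -0.987] w 0.0651 gf 0.0 F [-0.1  0.3  0.4] q [ 0.1  -0.3  -0.67  1.04  0.01 -0.05]
```

View pics/s6.png

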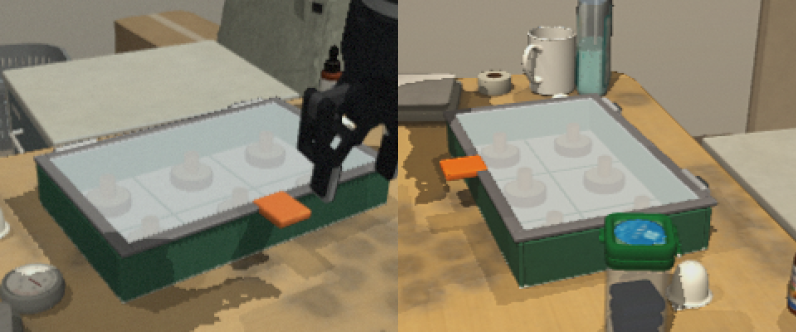

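The lid is fully shut, nothing touches it, and the surroundings are unmoved.

```bash
python3 -c "
from cell import manip
print(manip.sign_off())"
```

```text
the job is handed in; nothing more can be done
None
```

I opened the lid to its stop, stood one block upright near the middle of each of the six fields, closed the lid fully, and handed the job in at about 25.5 s with the robot clear of everything. No verdict was returned.

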